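Point out the wrong part and reject the tray

ROBOT

A 6-joint arm with a two-finger parallel gripper is mounted at the origin on a cart in front of the work surface, level with it; the furniture and walls round the work are solid. World frame = base frame: x ahead of the robot, y to its left, z up, the work surface at z = 0. Lengths are in m, angles in rad, forces in N, time in s.
With the tool pointing down it reaches from about 0.425 to 0.95 m from the base axis. Payload 3.5 kg.
Tool frame: the origin (TCP) lies at the very end of the fingers, on their centre line; the grasp point (between the pads) lies 19 mm behind it (tcp_to_grasp is the distance from the TCP to the grasp point, in m); z points along the fingers, y is the direction in which the jaws open and shut (so a half turn about z gives the same grasp; the last joint's range is limited). The gripper opens to 85 mm and grips with 20 to 120 N. Pads are 22 mm wide; open, the fingers measure 114 mm over their backs; the gripper's body (76 mm by 85 mm) begins 54 mm behind the grasp point. The pads swing forward as they close: fully open they stand 13 mm farther back than shut.
Start: joints at [-1.383, 0.286, 1.577, -0, 1.279, -0.15], TCP at [0.224, -0.637, 0.198] pointing down, gripper open.
Joint ranges: [-2.77, 2.77], [-0.9, 2.22], [0.21, 2.48], [-1.53, 4.67], [0.24, 2.81], [-2.84, 2.84]. Speed limits (rad/s): [2.79, 2.79, 3.14, 3.14, 3.14, 3.14].

INTERFACE

Orientations are given as a unit quaternion [x, y, z, w].
In Python, from plant import * gives the robot as it stands. The module is installed in compiled form; this text tells all that it offers.
- The arm moves only by the tool arm_command, never from a script. Its argument "steps" is a list of rows, each a list of 3 entries, a list of its own where there are three numbers: the turn, a rotation vector about the tool's x, y, z in rad, then the shift along the tool's x, y, z in m, then the gripper command: -1 is shut, 1 is fully open, values between are in proportion. A call has 1 to 12 rows; each row is the pose to reach, as a shift and turn from the pose measured when the call began, along the tool's axes at that moment; what a row does not reach only later rows make up. A row lasts 1/8 s, in which the tool goes at most 62.5 mm and 10.7 degrees, less where a joint would pass 70% of its speed; a pose out of reach is approached as far as the arm can. A call with a gripper value outside its range is refused whole. The fingers move at their own pace and stop on an object; "force" is the grip in N (left out, the last holds). Time passes only in rows, so rows that repeat a pose let the fingers close. It gives the time, the measured TCP pose, the force and the opening at its end, in the units of the state.
- get_state(): the state, without advancing time (a new reading comes with each control period).
- read_camera(name): name is "scene" or "top" or "wrist"; returns a dict with "frame" (400x640x3 uint8, red, green, blue), "vfov" (degrees; the focal length in pixels is half the picture's height over the tangent of half this angle, whatever the lens; pixels are square), "cx", "cy" (the principal point, pixels), "position" and "rotation" of the camera in the world; the wrist camera has in their place "mount" (4x4, takes a point from camera to tool coordinates, whose origin is the TCP and whose axes are the flange's). Camera axes: x right, y up, looking along -z (the intrinsics and any distortion apply to the point x, -y, -z); pixel columns grow to the right and rows downward; lengths in m; the calibration is good to about 2 mm. A picture is of the moment at which its call begins: read the wrist's pose just before it. There is no depth.
- sign_off(): hands the job in, once; it reports no verdict.
The state is a dict: "time": time; "qpos": joint angles; "dq": joint speeds; "joint_efforts": joint torques, N m; "eef_pos": TCP position; "tcp_rot": TCP orientation; "contact_force": force on the tool from outside, world axes, zero at the start; "wrist_torque": the same for the moment, N m; "opening": opening from 0.0 (shut) to 1.0 (fully open).
Only numpy, scipy, OpenCV 4.12 (cv2) and the standard library are available. Lean on these libraries where they do the work, as an engineer would, in place of code of your own. Each camera call takes 0.05 s, during which the arm holds its last target.

TASK

One of the four turned parts in the inspection tray is wrong: the low, flat flange ring among the three tall spigots. Show it to the overhead camera by holding the fingertips still just above its middle, two to four centimetres over it, for two seconds without touching any part, and do not dip low over the other three; then press the larger of the two buttons on the grey button box fully down to reject the tray, and let it come back up. Do not press the small button, and leave everything else where it lies.

Things in the scene. Friction and masses are not known exactly. Their poses are not given: they have to be found in the camera images.
- inspection_tray: shallow off-white tray, 174 (x) x 236 (y) x 20 mm high, floor 2 mm thick, fixed to the bench; origin at the centre of its underside. The four parts stand in it on a two by two grid, centres 84 mm apart along the tray's x and 116 mm along its y; which stands where varies
- flange_ring: loose turned pale grey metal part, flange down, standing upright in the tray; origin at the centre of its underside (2 mm above the bench), z up. The wrong part: a wide flat flange with a short collar and a bore, largest diameter 62 mm, only 19 mm high
- spigot_1: loose turned pale grey metal part, flange down, standing upright in the tray; origin at the centre of its underside (2 mm above the bench), z up. Spigot with a long neck on its flange, 51 mm diameter, 46 mm high
- spigot_2: loose turned pale grey metal part, flange down, standing upright in the tray; origin at the centre of its underside (2 mm above the bench), z up. Spigot with a long neck on its flange, 46 mm diameter, 40 mm high
- spigot_3: loose turned pale grey metal part, flange down, standing upright in the tray; origin at the centre of its underside (2 mm above the bench), z up. Spigot with a long neck on its flange, 55 mm diameter, 38 mm high
- verdict_box: grey metal button box with an aluminium lid, 90 (x) x 150 (y) x 40 mm high, fixed to the bench; origin at the centre of its underside. Two round black push buttons on its top, 72 mm apart along its y: the larger at +y (the robot's left), the smaller at -y
- reject_button_top (a point): centre of the top face of the larger button (42 mm diameter) as it stands up, pressed straight down; it moves with the button
- reject_button (a joint): travel of the larger button in m: 0 up, 0.006 fully down; a spring (1.5 N at the top, 5 N at the bottom) brings it back up
- accept_button_top (a point): centre of the top face of the smaller button (22 mm diameter), not to be pressed
- accept_button (a joint): travel of the smaller button in m: 0 up, 0.006 fully down
- caliper: bystander: slide caliper lying flat at the left, 73 x 212 x 12 mm; origin under its middle
- flux_tin: bystander: round tin, 58 mm diameter, 27 mm high, at the left; origin under its middle
- gauge_block: bystander: steel block 18 x 45 x 22 mm, beyond the button box; origin under its middle
- plug_gauge: bystander: plug gauge with a dark grip lying flat at the right, 17 x 86 x 15 mm; origin under its middle
- pliers: bystander: pliers lying flat at the right, 60 x 139 x 14 mm; origin under their middle
Mind the look-alikes: they are no part of the job. Leave any yellow look-alike of the verdict_box alone. What is shaped like the spigot_2 but purple is not meant.

How it is judged:
On the way, in this order (a step that is already met when the one before it is completed fails the run):
1. the fingertips dwell just above the middle of the flange ring without touching it (grasp point within 25 mm of its axis and 15 to 75 mm above its top, fingertips about 19 mm lower) for 1.5 s (horizontal distance between the grasp point and flange_ring below 0.025 m and z of the grasp point in the frame of flange_ring between 0.034 and 0.094 m), for 1.5 s.
2. the larger button is pressed down (at least 4.5 of its 6 mm) (value of joint reject_button above 0.0045 m), for 0.05 s.
At the end, for the whole second after the job is handed in: both buttons are up (within 1.5 mm), the four parts stand upright in the tray and they and the bystanders are within 10 mm of where they started (value of joint each of reject_button, accept_button below 0.0015 m and distance of each of flange_ring, spigot_1, spigot_2, spigot_3, caliper, flux_tin, gauge_block, plug_gauge, pliers from where it was at the start of the episode below 0.01 m and angle between each of flange_ring, spigot_1, spigot_2, spigot_3's own z axis and vertical below 0.1 rad); the robot touches nothing.
It fails at once if a part in the tray is touched by the robot (contact force between any of the fingers, the arm and flange_ring above 0.3 N or contact force between any of the fingers, the arm and spigot_1 above 0.3 N or contact force between any of the fingers, the arm and spigot_2 above 0.3 N or contact force between any of the fingers, the arm and spigot_3 above 0.3 N).
It fails at once if another part is pointed at: the grasp point comes within 20 mm of a spigot's axis and lower than 60 mm above its top (fingertips lower than about 40 mm) ((horizontal distance between the grasp point and spigot_1 below 0.02 m and z of the grasp point in the frame of spigot_1 below 0.106 m) or (horizontal distance between the grasp point and spigot_2 below 0.02 m and z of the grasp point in the frame of spigot_2 below 0.1 m) or (horizontal distance between the grasp point and spigot_3 below 0.02 m and z of the grasp point in the frame of spigot_3 below 0.098 m)).
It fails at once if the smaller button is pressed (more than 2 mm) (value of joint accept_button above 0.002 m).
It fails at once if a part or a bystander is moved by more than 10 mm (distance of any of flange_ring, spigot_1, spigot_2, spigot_3, caliper, flux_tin, gauge_block, plug_gauge, pliers from where it was at the start of the episode above 0.01 m).
It also fails if it takes over 40 s, if anything falls off the work surface, if the arm or the gripper's body presses on something with over 40 N, if the wrist force passes 120 N, or if a joint passes its speed limit or range.

## Working session

There is one attempt and no reset: what is moved stays moved. The work goes in short steps, Python scripts to look and compute and a tool call to move; the robot and the scene stay as the last step left them, time stands still between calls to the robot, and variables do not carry over. Pictures are saved under pics/ and viewed, and the job is handed in when it is done.

Besides the shell and the picture viewer there is one more tool, called after "Call:" as name(argument=value, ...), one argument or row to a line, values as JSON. arm_command: Moves the arm, as the interface text tells. Its arguments: {"type":"object","properties":{"steps":{"type":"array"},"force":{"type":"number"}},"required":["steps"]}

```bash
mkdir -p pics
python3 - <<'E'
from plant import *
import cv2,numpy as np
s=get_state();print({k:np.round(v,4).tolist() for k,v in s.items()})
for n in ("scene","top"):
    c=read_camera(n);cv2.imwrite(f"pics/{n}0.png",c["frame"][:,:,::-1])
    print(n,{k:np.round(v,4).tolist() for k,v in c.items() if k!="frame"})
E
```

```text
{'time': 0.0, 'qpos': [-1.383, 0.2872, 1.5782, -0.0, 1.2786, -0.15], 'dq': [0.0007, 0.0007, -0.0002, -0.0007, -0.0014, -0.0003], 'joint_efforts': [0.0007, -40.5979, -29.2625, -0.0001, 0.0058, -0.0], 'eef_pos': [0.2236, -0.6361, 0.1966], 'tcp_rot': [0.9858, 0.1681, -0.0, -0.0012], 'contact_force': [-0.5669, -0.1331, -0.5274], 'wrist_torque': [0.0098, -0.0544, -0.038], 'opening': 1.0}
scene {'vfov': 50.4303, 'cx': 313.7562, 'cy': 196.4442, 'position': [-0.078, 0.6658, 0.9681], 'rotation': [-0.1494, 0.361, 0.851, -0.3509]}
top {'vfov': 44.1141, 'cx': 330.1719, 'cy': 196.4061, 'position': [0.3663, 0.0327, 1.5499], 'rotation': [0.0498, -0.0521, -0.6953, 0.7151]}
```

View pics/top0.png

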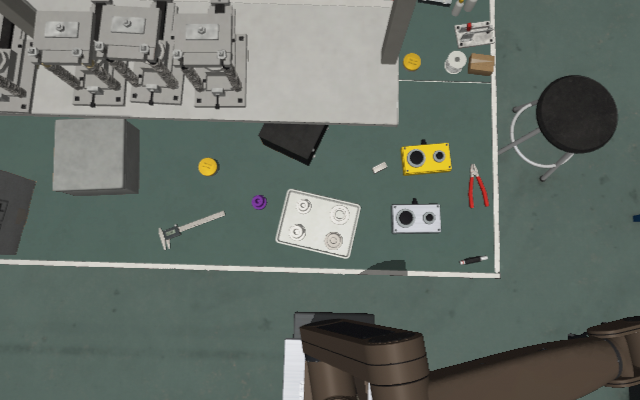

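View pics/scene0.png

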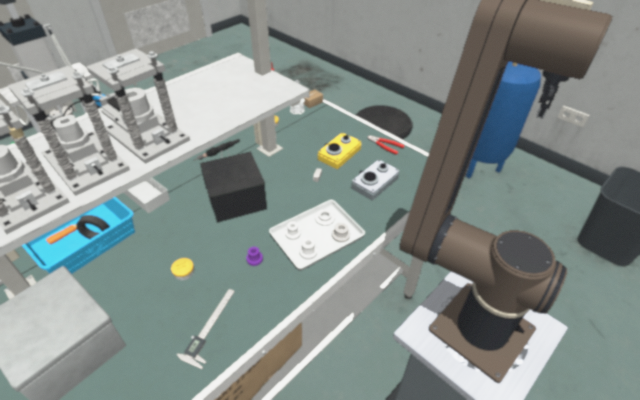

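```bash
cat > h.py <<'E'
import numpy as np,cv2
from scipy.spatial.transform import Rotation as R
def ray(c,u,v):
    f=200/np.tan(np.radians(c["vfov"])/2)
    d=np.array([(u-c["cx"])/f,-(v-c["cy"])/f,-1]);r=np.array(c["rotation"])
    M=R.from_quat(r).as_matrix() if r.size==4 else r
    return np.array(c["position"]),M@d
def onz(c,u,v,z):
    p,d=ray(c,u,v);return p+d*(z-p[2])/d[2]
def proj(c,P):
    f=200/np.tan(np.radians(c["vfov"])/2);M=R.from_quat(np.array(c["rotation"])).as_matrix()
    q=M.T@(np.array(P)-c["position"]);return c["cx"]+f*q[0]/-q[2],c["cy"]-f*q[1]/-q[2]
E
python3 - <<'E'
from plant import *
from h import *
c=read_camera("top");f=c["frame"][:,:,::-1]
a=cv2.resize(f[180:262,265:375],None,fx=7,fy=7,interpolation=cv2.INTER_CUBIC);cv2.imwrite("pics/tray_top.png",a)
a=cv2.resize(f[130:275,365:500],None,fx=4,fy=4,interpolation=cv2.INTER_CUBIC);cv2.imwrite("pics/box_top.png",a)
c=read_camera("scene");f=c["frame"][:,:,::-1]
a=cv2.resize(f[190:280,260:375],None,fx=6,fy=6,interpolation=cv2.INTER_CUBIC);cv2.imwrite("pics/tray_scene.png",a)
E
```

```text
(no output)
```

View pics/tray_top.png

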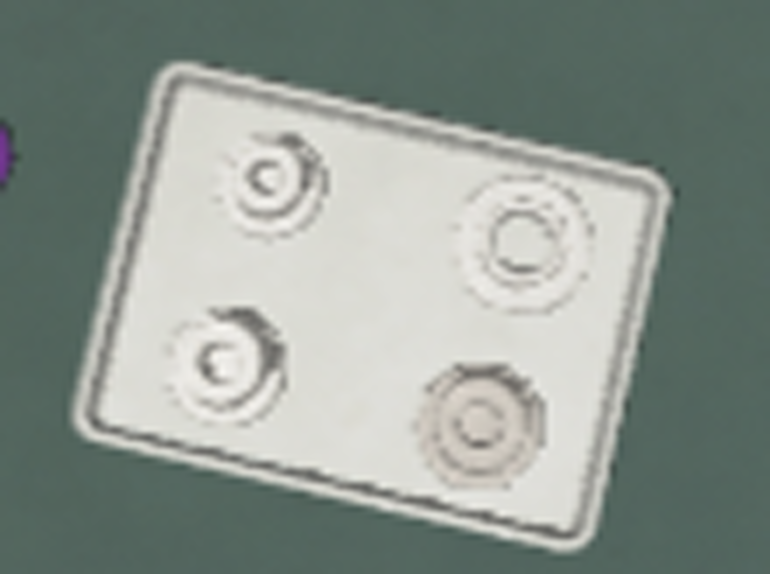

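View pics/box_top.png

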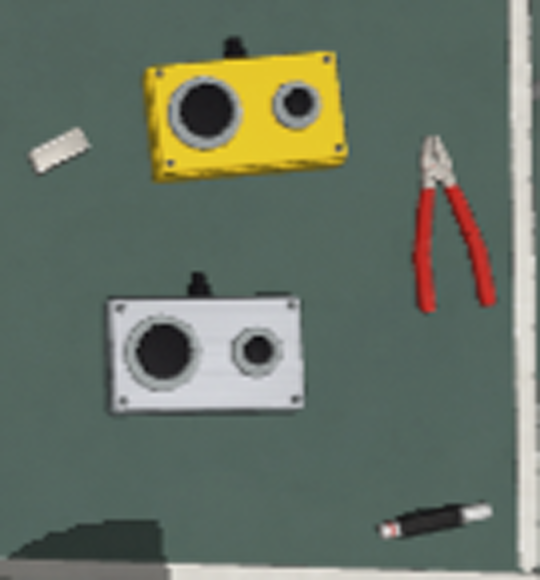

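View pics/tray_scene.png

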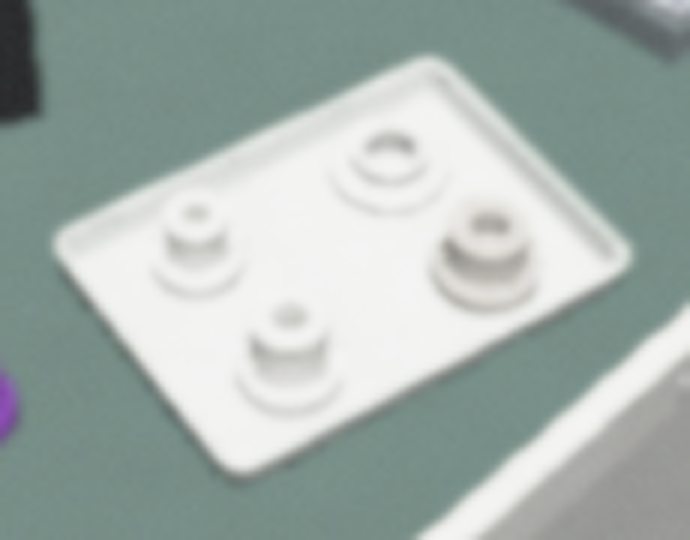

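The four parts in the tray, in the top view: spigots at about (303,206), (297,232) and (333,240), and the flange ring at (340,215). The ring has the widest flange and no neck shadow. The scene view also shows it low, at about (325,217). The grey box is at (416,219), with its large button at (405.7,217.5) and small button at (429.5,217.5). The yellow box at (427,158) and the purple part at (259,202) are the decoys.

Run:
```python
from plant import *
from h import *
c=read_camera("top");f=c["frame"][:,:,::-1];hsv=cv2.cvtColor(f,cv2.COLOR_BGR2HSV)
def blob(x0,y0,x1,y1,m):
    mm=np.zeros_like(m);mm[y0:y1,x0:x1]=m[y0:y1,x0:x1]
    k=max(cv2.findContours(mm,cv2.RETR_EXTERNAL,cv2.CHAIN_APPROX_NONE)[0],key=cv2.contourArea);return k
m=((hsv[...,1]<45)&(hsv[...,2]>125)).astype(np.uint8)*255
tk=blob(268,182,372,264,m);W=np.array([onz(c,u,v,.02)[:2] for u,v in tk[:,0]],np.float32)*1000
r=cv2.minAreaRect(W);print("tray mm",r)
def rep(n,u,v,z): print(n,np.round(onz(c,u,v,z),4))
rep("ring",339.9,214.6,.021)
for n,u,v in(("spA",265+267/7,180+180/7),("spB",265+222/7,180+362/7),("spC",265+481/7,180+420/7)): rep(n,u,v,.043)
bk=blob(380,195,450,242,((hsv[...,1]<60)&(hsv[...,2]>140)).astype(np.uint8)*255)
W=np.array([onz(c,u,v,.04)[:2] for u,v in bk[:,0]],np.float32)*1000;print("box",cv2.minAreaRect(W))
for n,b in(("big",(394,204,418,231)),("small",(422,209,437,226))):
    k=blob(*b,(hsv[...,2]<75).astype(np.uint8)*255);(x,y),rr=cv2.minEnclosingCircle(k);M=cv2.moments(k)
    x,y=M["m10"]/M["m00"],M["m01"]/M["m00"]
    print(n,x,y,rr,np.round(onz(c,x,y,.05),4),"diam mm",2000*np.sqrt(M["m00"]/np.pi)*(1.5)/(200/np.tan(np.radians(c["vfov"])/2)))
c=read_camera("scene")
print("scene: ring",onz(c,260+388/6,190+160/6,.021))
print("predict proj tray ring->scene")
a=cv2.resize(c["frame"][125:200,310:410,::-1],None,fx=6,fy=6,interpolation=cv2.INTER_CUBIC);cv2.imwrite("pics/box_scene.png",a)
```

```text
tray mm ((504.01617431640625, 67.28982543945312), (238.32583618164062, 176.1618194580078), 78.41184997558594)
ring [ 0.5319 -0.0011  0.021 ]
spA [0.5537 0.1131 0.043 ]
spB [0.4733 0.1299 0.043 ]
spC [0.4512 0.0163 0.043 ]
box ((524.5712890625, -236.0257568359375), (83.3057632446289, 145.17291259765625), 1.6254314184188843)
big 405.45781466113414 217.40387275242045 6.7574028968811035 [ 0.5258 -0.2008  0.05  ] diam mm 37.641197327962225
small 429.02923976608184 217.046783625731 3.3748438358306885 [ 0.5289 -0.2729  0.05  ] diam mm 18.305952704843907
scene: ring [0.52746476 0.01076237 0.021     ]
predict proj tray ring->scene
```

View pics/box_scene.png

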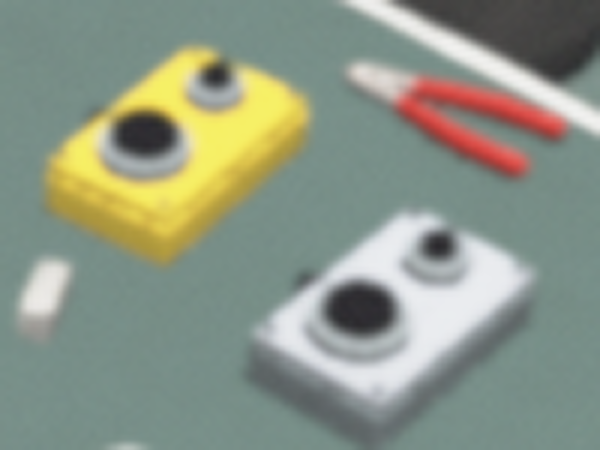

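```bash
cat >> h.py <<'E'
def shift(s,t):
    M=R.from_quat(s["tcp_rot"]).as_matrix();return np.round(M.T@(np.array(t)-s["eef_pos"]),4)
E
python3 - <<'E'
from plant import *
from h import *
s=get_state()
print(shift(s,[.4,-.28,.22]),shift(s,[.52,-.03,.22]),R.from_quat(s["tcp_rot"]).as_matrix().round(3))
c=read_camera("wrist");print({k:np.round(v,4).tolist() for k,v in c.items() if k!="frame"})
c=read_camera("scene");print([np.round(proj(c,p),1) for p in([.532,0,.021],[.504,.067,.02],[.5258,-.2008,.05])])
E
```

```text
[ 0.2845 -0.278  -0.0222] [ 0.4806 -0.4741 -0.022 ] [[ 0.943  0.331 -0.   ]
 [ 0.331 -0.943  0.001]
 [ 0.    -0.001 -1.   ]]
{'vfov': 60.3332, 'cx': 318.9283, 'cy': 200.6017, 'mount': [[-0.0012, 0.9616, 0.2743, 0.0705], [1.0, 0.0011, 0.0003, -0.0023], [0.0, 0.2743, -0.9616, -0.1756], [0.0, 0.0, 0.0, 1.0]]}
[array([326. , 214.1]), array([317.3, 230.8]), array([370. , 177.3])]
```

Call:
arm_command(
  steps=[
    [[0,0,0],[0.04,-0.04,-0.02],-1],
    [[0,0,0],[0.08,-0.08,-0.022],-1],
    [[0,0,0],[0.12,-0.12,-0.022],-1],
    [[0,0,0],[0.16,-0.16,-0.022],-1],
    [[0,0,0],[0.2,-0.2,-0.022],-1],
    [[0,0,0],[0.24,-0.24,-0.022],-1],
    [[0,0,0],[0.28,-0.28,-0.022],-1],
    [[0,0,0],[0.32,-0.32,-0.022],-1],
    [[0,0,0],[0.36,-0.36,-0.022],-1],
    [[0,0,0],[0.4,-0.4,-0.022],-1],
    [[0,0,0],[0.44,-0.435,-0.022],-1],
    [[0,0,0],[0.48,-0.474,-0.022],-1],
  ],
)

```text
time: 1.9
eef_pos: [0.5203, -0.0288, 0.2204]
tcp_rot: [0.986, 0.168, 0.001, 0.0]
contact_force: [-0.5, -0.0, -0.3]
opening: -0.003
```

Call:
arm_command(
  steps=[
    [[0,0,0],[0,0,0],-1],
    [[0,0,0],[0,0,0],-1],
  ],
)

```text
time: 2.15
eef_pos: [0.5201, -0.0288, 0.2205]
tcp_rot: [0.986, 0.169, 0.0, 0.0]
contact_force: [0.8, -0.6, -0.2]
opening: -0.001
```

Run:
```python
from plant import *
from h import *
s=get_state();print({k:np.round(s[k],4).tolist() for k in("time","qpos","eef_pos","tcp_rot","opening")})
c=read_camera("wrist");cv2.imwrite("pics/w1.png",c["frame"][:,:,::-1])
```

```text
{'time': 2.15, 'qpos': [-0.2501, -0.0755, 1.928, -0.0004, 1.288, 0.9822], 'eef_pos': [0.5201, -0.0288, 0.2205], 'tcp_rot': [0.9857, 0.1685, 0.0004, 0.0004], 'opening': -0.0011}
```

View pics/w1.png

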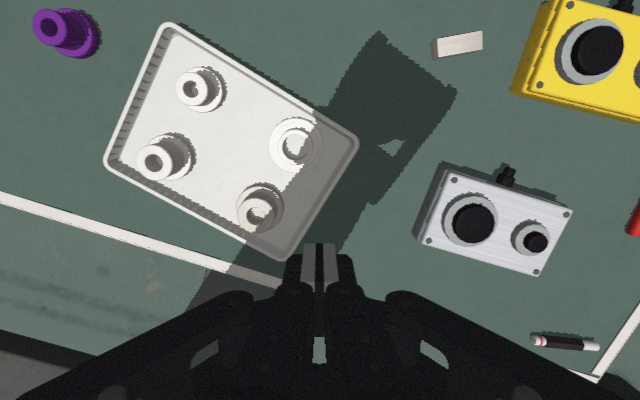

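The wrist view shows the low ring with its bore at about (297,146), and tall spigots at (197,88), (153,162) and (257,212). On the grey box, the large button is at (474,223) and the small one at (535,243). I'll cast these as rays.

```bash
cat >> h.py <<'E'
def wcam(s,c):
    T=np.eye(4);T[:3,:3]=R.from_quat(s["tcp_rot"]).as_matrix();T[:3,3]=s["eef_pos"];T=T@np.array(c["mount"])
    return dict(vfov=c["vfov"],cx=c["cx"],cy=c["cy"],position=T[:3,3],rotation=T[:3,:3])
def tri(rays):
    A=np.zeros((3,3));b=np.zeros(3)
    for p,d in rays:
        d=d/np.linalg.norm(d);P=np.eye(3)-np.outer(d,d);A+=P;b+=P@p
    return np.linalg.solve(A,b)
E
python3 - <<'E'
from plant import *
from h import *
s=get_state();c=read_camera("wrist");w=wcam(s,c);f=c["frame"][:,:,::-1]
t=read_camera("top")
for n,u,v,z in(("ring",297,146,.021),("spA",192,89,.048),("spB",152,162,.045),("spC",256,212,.045)): print(n,np.round(onz(w,u,v,z),4))
g=cv2.cvtColor(f,cv2.COLOR_BGR2GRAY)
for n,(x0,y0,x1,y1),tp in(("big",(440,192,500,250),(405.46,217.4)),("small",(514,220,556,258),(429.03,217.05))):
    m=np.zeros_like(g);m[y0:y1,x0:x1]=(g[y0:y1,x0:x1]<45)*255
    k=max(cv2.findContours(m,cv2.RETR_EXTERNAL,cv2.CHAIN_APPROX_NONE)[0],key=cv2.contourArea)
    e=cv2.fitEllipse(k);print(n,np.round(e[0],1),np.round(e[1],1),onz(w,*e[0],.05).round(4),"tri",tri([ray(w,*e[0]),ray(t,*tp)]).round(4))
a=cv2.resize(f[100:240,230:370],None,fx=4,fy=4,interpolation=cv2.INTER_CUBIC);cv2.imwrite("pics/ringw.png",a)
a=cv2.resize(f[150:290,400:590],None,fx=4,fy=4,interpolation=cv2.INTER_CUBIC);cv2.imwrite("pics/boxw.png",a)
E
```

```text
ring [0.5351 0.0034 0.021 ]
spA [0.5573 0.1154 0.048 ]
spB [0.4737 0.1385 0.045 ]
spC [0.4571 0.0223 0.045 ]
big [472.4 222.4] [37.4 40.5] [ 0.5237 -0.199   0.05  ] tri [ 0.5247 -0.2001  0.0497]
small [534.7 241.2] [19.4 22.5] [ 0.5265 -0.2723  0.05  ] tri [ 0.5277 -0.2721  0.0511]
```

View pics/ringw.png

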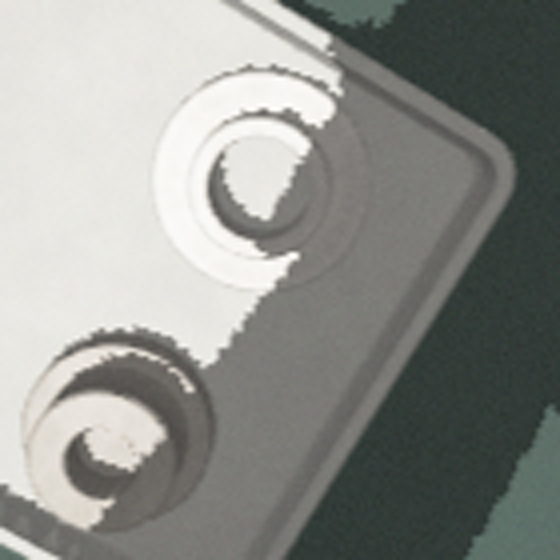

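View pics/boxw.png

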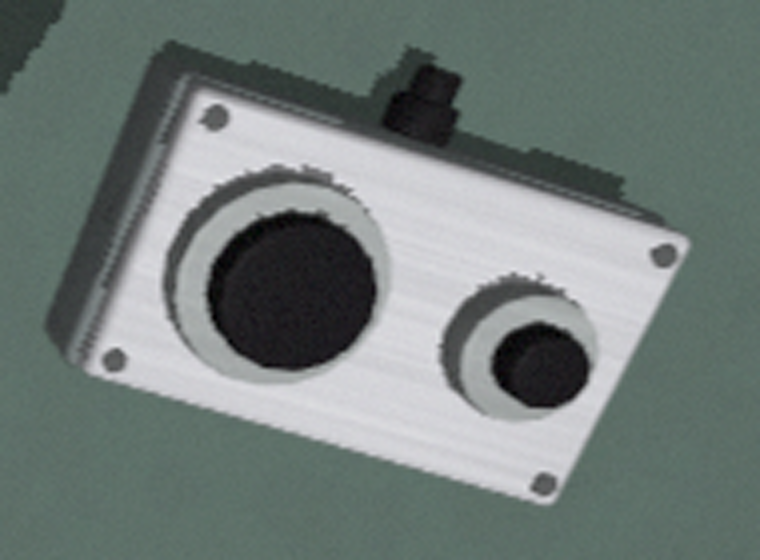

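Measurements agree between views: ring at (0.534, 0.002) and large button at (0.525, -0.200, ~0.050), with the small button 72 mm from the large one, as specified. Next I move over the ring and hold with the fingertips at z = 0.052, about 31 mm above it.

Run:
```python
from plant import *
from h import *
s=get_state()
print(shift(s,[.534,.002,.22]),shift(s,[.534,.002,.052]))
```

```text
[ 0.0238 -0.0256  0.0005] [ 0.0237 -0.0257  0.1685]
```

Call:
arm_command(
  steps=[
    [[0,0,0],[0.024,-0.026,0],-1],
    [[0,0,0],[0.024,-0.026,0.03],-1],
    [[0,0,0],[0.024,-0.026,0.06],-1],
    [[0,0,0],[0.024,-0.026,0.09],-1],
    [[0,0,0],[0.024,-0.026,0.12],-1],
    [[0,0,0],[0.024,-0.026,0.14],-1],
    [[0,0,0],[0.024,-0.026,0.155],-1],
    [[0,0,0],[0.024,-0.026,0.163],-1],
    [[0,0,0],[0.024,-0.026,0.168],-1],
    [[0,0,0],[0.024,-0.026,0.168],-1],
    [[0,0,0],[0.024,-0.026,0.168],-1],
    [[0,0,0],[0.024,-0.026,0.168],-1],
  ],
)

```text
time: 3.8
eef_pos: [0.5346, 0.0024, 0.0531]
tcp_rot: [0.986, 0.167, 0.001, 0.0]
contact_force: [-0.8, 0.2, -0.2]
opening: 0.002
```

Run:
```python
from plant import *
from h import *
s=get_state();print({k:np.round(s[k],4).tolist() for k in("time","eef_pos","dq","contact_force")})
for n in("wrist","scene"):
    c=read_camera(n);cv2.imwrite(f"pics/dw_{n}.png",c["frame"][:,:,::-1])
a=cv2.resize(c["frame"][120:290,240:420,::-1],None,fx=3.4,fy=3.4,interpolation=cv2.INTER_CUBIC);cv2.imwrite("pics/dw_scene.png",a)
```

```text
{'time': 3.8, 'eef_pos': [0.5346, 0.0024, 0.0531], 'dq': [-0.0019, 0.003, 0.003, -0.0018, -0.0, 0.0009], 'contact_force': [-0.7532, 0.2168, -0.1715]}
```

View pics/dw_scene.png

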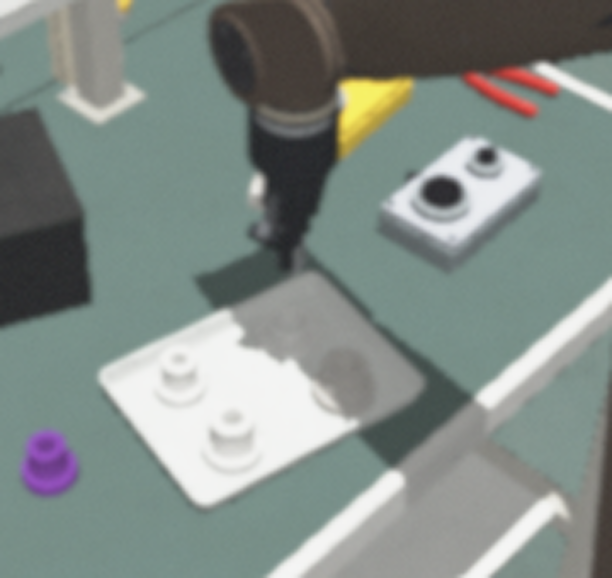

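View pics/dw_wrist.png

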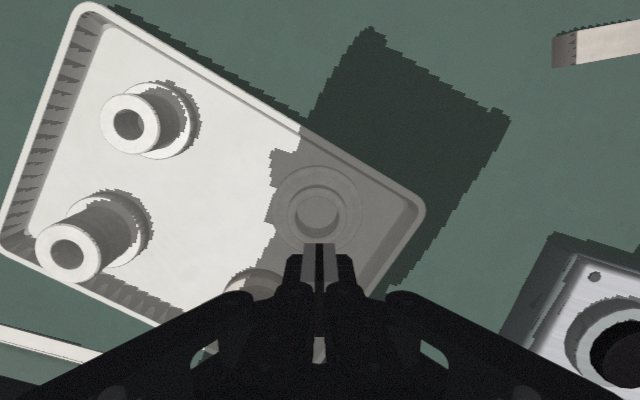

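In the wrist view the bore (318,212) sits straight ahead of the shut fingertips, around (318,245). In the scene view the fingertips are directly over the ring. I'll check the offset numerically while holding.

Run:
```python
from plant import *
from h import *
s=get_state();c=read_camera("wrist");w=wcam(s,c);p=onz(w,318.5,212,.021);print(s["time"],p.round(4),np.hypot(*(p-s["eef_pos"])[:2]))
```

```text
3.9 [0.5372 0.0061 0.021 ] 0.00463538367540387
```

Call:
arm_command(
  steps=[
    [[0,0,0],[0,0,0],-1],
    [[0,0,0],[0,0,0],-1],
    [[0,0,0],[0,0,0],-1],
    [[0,0,0],[0,0,0],-1],
    [[0,0,0],[0,0,0],-1],
    [[0,0,0],[0,0,0],-1],
    [[0,0,0],[0,0,0],-1],
    [[0,0,0],[0,0,0],-1],
    [[0,0,0],[0,0,0],-1],
    [[0,0,0],[0,0,0],-1],
    [[0,0,0],[0,0,0],-1],
    [[0,0,0],[0,0,0],-1],
  ],
)

```text
time: 5.45
eef_pos: [0.5344, 0.0024, 0.0528]
tcp_rot: [0.986, 0.167, 0.001, 0.0]
contact_force: [-1.0, 0.1, 0.4]
opening: 0.006
```

Call:
arm_command(
  steps=[
    [[0,0,0],[0,0,0],-1],
    [[0,0,0],[0,0,0],-1],
    [[0,0,0],[0,0,0],-1],
    [[0,0,0],[0,0,0],-1],
    [[0,0,0],[0,0,0],-1],
    [[0,0,0],[0,0,0],-1],
    [[0,0,0],[0,0,0],-1],
    [[0,0,0],[0,0,0],-1],
  ],
)

```text
time: 6.45
eef_pos: [0.5343, 0.0024, 0.0527]
tcp_rot: [0.986, 0.167, 0.001, 0.0]
contact_force: [0.6, -0.1, 0.0]
opening: 0.0
```

Run:
```python
from plant import *
from h import *
s=get_state();print(s["time"],s["eef_pos"],shift(s,[.525,-.2,.12]),shift(s,[.53,-.1,.13]))
```

```text
6.45 [0.53434991 0.00240346 0.0527477 ] [-0.0755  0.1881 -0.0672] [-0.0378  0.0953 -0.0772]
```

The dwell lasted over 2.5 s at an offset under 5 mm. Now up, and across to the large button at z ≈ 0.12.

Call:
arm_command(
  steps=[
    [[0,0,0],[0,0,-0.03],-1],
    [[0,0,0],[0,0,-0.06],-1],
    [[0,0,0],[0,0,-0.08],-1],
    [[0,0,0],[-0.015,0.04,-0.08],-1],
    [[0,0,0],[-0.032,0.08,-0.08],-1],
    [[0,0,0],[-0.048,0.12,-0.08],-1],
    [[0,0,0],[-0.06,0.15,-0.08],-1],
    [[0,0,0],[-0.072,0.18,-0.075],-1],
    [[0,0,0],[-0.0755,0.188,-0.067],-1],
    [[0,0,0],[-0.0755,0.188,-0.067],-1],
    [[0,0,0],[-0.0755,0.188,-0.067],-1],
  ],
)

```text
time: 7.82
eef_pos: [0.5249, -0.1989, 0.1197]
tcp_rot: [0.986, 0.168, 0.001, 0.0]
contact_force: [0.7, 0.4, 0.6]
opening: -0.001
```

Run:
```python
from plant import *
from h import *
s=get_state();print(s["time"],s["eef_pos"],s["contact_force"],shift(s,[.525,-.2,.06]))
c=read_camera("wrist");w=wcam(s,c);cv2.imwrite("pics/b_w.png",c["frame"][:,:,::-1])
```

```text
7.825 [ 0.52492271 -0.19888866  0.11966374] [0.6730387  0.44977678 0.62518485] [-0.0004  0.0011  0.0597]
```

View pics/b_w.png

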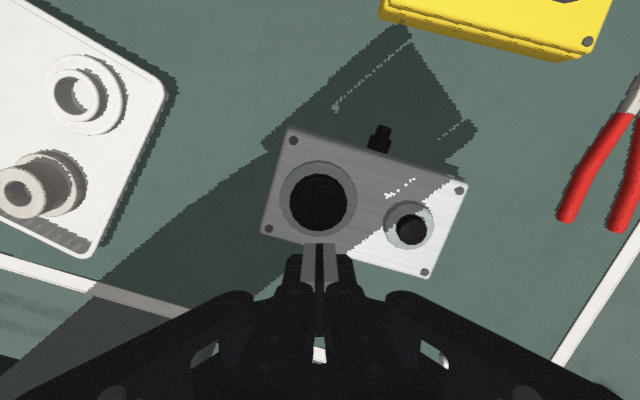

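The grey box's large black button (318,201) is straight ahead of the fingertips. The small one (411,229) is well to the side. Descending to just above it, then pressing in small rows.

Call:
arm_command(
  steps=[
    [[0,0,0],[0,0.001,0.025],-1],
    [[0,0,0],[0,0.001,0.045],-1],
    [[0,0,0],[0,0.001,0.058],-1],
    [[0,0,0],[0,0.001,0.064],-1],
    [[0,0,0],[0,0.001,0.067],-1],
    [[0,0,0],[0,0.001,0.069],-1],
    [[0,0,0],[0,0.001,0.071],-1],
    [[0,0,0],[0,0.001,0.072],-1],
    [[0,0,0],[0,0.001,0.072],-1],
  ],
)

```text
time: 9.0
eef_pos: [0.5256, -0.1999, 0.048]
tcp_rot: [0.986, 0.168, 0.001, 0.0]
contact_force: [0.0, 0.3, 0.3]
opening: -0.002
```

Run:
```python
from plant import *
from h import *
s=get_state();print(s["time"],s["eef_pos"],s["contact_force"],s["wrist_torque"])
c=read_camera("wrist");cv2.imwrite("pics/p_w.png",c["frame"][:,:,::-1])
```

```text
9.0 [ 0.52557802 -0.19991798  0.04799761] [0.0014814  0.33223982 0.3493474 ] [ 0.01066889 -0.05136343 -0.03168838]
```

View pics/p_w.png

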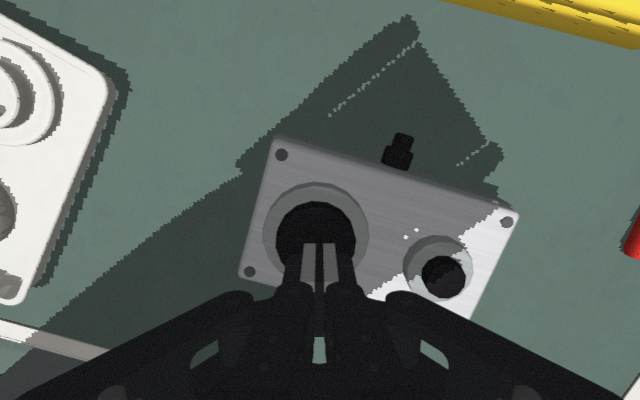

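The tip is centred on the large button at z = 0.048 with no contact force yet. Continuing in small rows.

Call:
arm_command(
  steps=[
    [[0,0,0],[0,0,0.001],-1],
    [[0,0,0],[0,0,0.002],-1],
    [[0,0,0],[0,0,0.003],-1],
    [[0,0,0],[0,0,0.004],-1],
    [[0,0,0],[0,0,0.004],-1],
  ],
)

```text
time: 9.68
eef_pos: [0.5255, -0.1999, 0.0439]
tcp_rot: [0.986, 0.168, 0.001, 0.0]
contact_force: [0.0, -0.1, -0.3]
opening: -0.003
```

Call:
arm_command(
  steps=[
    [[0,0,0],[0,0,0.001],-1],
    [[0,0,0],[0,0,0.002],-1],
    [[0,0,0],[0,0,0.003],-1],
    [[0,0,0],[0,0,0.003],-1],
  ],
)

```text
time: 10.18
eef_pos: [0.5254, -0.1998, 0.0407]
tcp_rot: [0.986, 0.168, 0.001, 0.0]
contact_force: [-0.2, 0.3, 0.6]
opening: 0.001
```

Run:
```python
from plant import *
from h import *
s=get_state();print(s["time"],s["eef_pos"],s["contact_force"],s["wrist_torque"])
c=read_camera("wrist");cv2.imwrite("pics/p_w2.png",cv2.resize(c["frame"][150:330,220:500,::-1],None,fx=2.8,fy=2.8,interpolation=cv2.INTER_CUBIC))
c=read_camera("scene");cv2.imwrite("pics/p_s2.png",cv2.resize(c["frame"][120:220,310:430,::-1],None,fx=5,fy=5,interpolation=cv2.INTER_CUBIC))
```

```text
10.175 [ 0.52542807 -0.1997985   0.04072221] [-0.20813013  0.343106    0.6209821 ] [-0.03668171 -0.00059471  0.02163666]
```

View pics/p_w2.png

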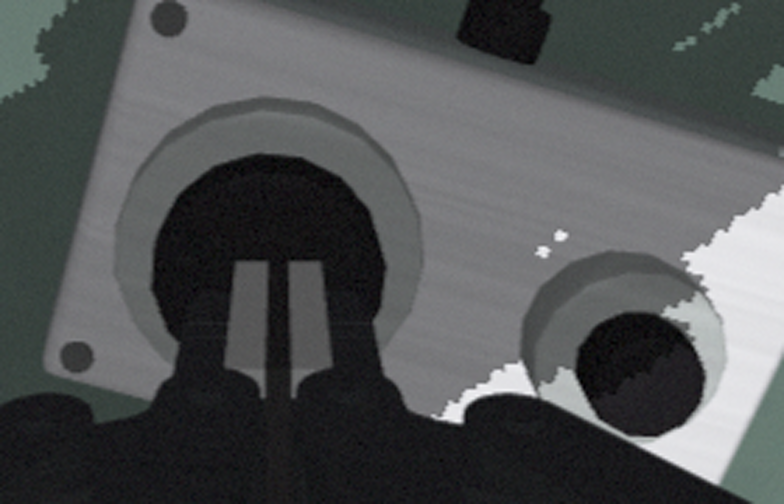

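View pics/p_s2.png

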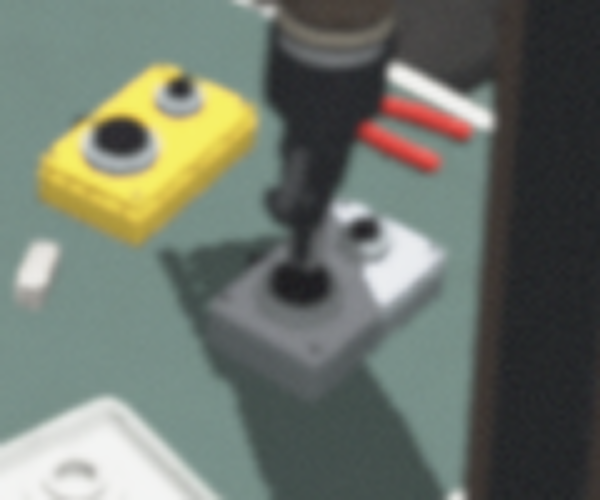

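No force at z = 0.041, although I measured the button top at 0.050. I'll recheck the height from the known spacing and sizes before going lower.

Run:
```python
from plant import *
from h import *
s=get_state();c=read_camera("wrist");w=wcam(s,c);f=c["frame"][:,:,::-1]
ww=dict(w);fpx=200/np.tan(np.radians(w["vfov"])/2)
def pj(P):
    q=w["rotation"].T@(np.array(P)-w["position"]);return np.round([w["cx"]+fpx*q[0]/-q[2],w["cy"]-fpx*q[1]/-q[2]],1)
print("tcp px",pj(s["eef_pos"]))
for z in(.035,.04,.045,.05,.055):
    print(z,"box top proj",pj([.525,-.2,z]),pj([.528,-.272,z]))
# big/small black extents (col extremes) in full px
big=[(220+152/2.8,150+265/2.8),(220+386/2.8,150+265/2.8)]
sm=[(220+577/2.8,150+374/2.8),(220+705/2.8,150+374/2.8)]
bc=(220+269/2.8,150+268/2.8);sc=(220+641/2.8,150+374/2.8)
bez=[(220+115/2.8,150+250/2.8),(220+422/2.8,150+250/2.8)]
for z in(.035,.04,.045,.05,.055):
    d=lambda a:round(1000*np.linalg.norm(onz(w,*a[0],z)-onz(w,*a[1],z)),1)
    print(z,"big",d(big),"small",d(sm),"spacing",d([bc,sc]),"bezel",d(bez),onz(w,*bc,z).round(4),onz(w,*sc,z).round(4))
```

```text
tcp px [323.3 236.4]
0.035 box top proj [323.1 233.4] [441.7 267.1]
0.04 box top proj [323.2 236.7] [444.8 271.2]
0.045 box top proj [323.3 240.2] [448.  275.4]
0.05 box top proj [323.4 243.9] [451.3 279.9]
0.055 box top proj [323.6 247.8] [454.9 284.6]
0.035 big 47.6 small 26.9 spacing 81.8 bezel 62.1 [ 0.5166 -0.1987  0.035 ] [ 0.5197 -0.2805  0.035 ]
0.04 big 46.3 small 26.2 spacing 79.6 bezel 60.4 [ 0.5187 -0.198   0.04  ] [ 0.5216 -0.2776  0.04  ]
0.045 big 45.0 small 25.5 spacing 77.3 bezel 58.7 [ 0.5207 -0.1974  0.045 ] [ 0.5236 -0.2746  0.045 ]
0.05 big 43.6 small 24.7 spacing 75.1 bezel 57.0 [ 0.5228 -0.1967  0.05  ] [ 0.5256 -0.2717  0.05  ]
0.055 big 42.3 small 24.0 spacing 72.8 bezel 55.3 [ 0.5248 -0.196   0.055 ] [ 0.5275 -0.2688  0.055 ]
```

The button disc hasn't moved (its apparent growth matches a still button), so the tips are simply not on it yet. The wrist camera seems to have a height bias. I'll go on down in 1 mm rows, watching the force.

Call:
arm_command(
  steps=[
    [[0,0,0],[0,0,0.001],-1],
    [[0,0,0],[0,0,0.002],-1],
    [[0,0,0],[0,0,0.002],-1],
  ],
)

```text
time: 10.7
eef_pos: [0.5255, -0.1998, 0.0387]
tcp_rot: [0.986, 0.168, 0.001, 0.0]
contact_force: [0.5, -0.0, -0.2]
opening: -0.002
```

Call:
arm_command(
  steps=[
    [[0,0,0],[0,0,0.001],-1],
    [[0,0,0],[0,0,0.002],-1],
    [[0,0,0],[0,0,0.002],-1],
  ],
)

```text
time: 11.08
eef_pos: [0.5253, -0.1997, 0.0366]
tcp_rot: [0.986, 0.168, 0.001, 0.0]
contact_force: [-0.5, 0.0, 0.3]
opening: 0.002
```

Run:
```python
from plant import *
from h import *
s=get_state();print(s["time"],s["eef_pos"],s["contact_force"],s["wrist_torque"],s["opening"])
c=read_camera("wrist");cv2.imwrite("pics/p_w3.png",cv2.resize(c["frame"][150:330,220:500,::-1],None,fx=2.8,fy=2.8,interpolation=cv2.INTER_CUBIC))
c=read_camera("scene");cv2.imwrite("pics/p_s3.png",cv2.convertScaleAbs(cv2.resize(c["frame"][150:200,345:405,::-1],None,fx=10,fy=10,interpolation=cv2.INTER_CUBIC),alpha=1.8))
print(proj(c,s["eef_pos"]),proj(c,[.525,-.2,.05]),proj(c,[.5346,.0024,.053]))
```

```text
11.075 [ 0.52533305 -0.19974794  0.0365878 ] [-0.49469708  0.00801682  0.28479018] [0.04041812 0.02963881 0.01191277] 0.0020160738522016887
(np.float64(369.58114785947356), np.float64(180.56751593439242)) (np.float64(370.08135763743445), np.float64(177.5141418778529)) (np.float64(325.05488100422656), np.float64(206.76632665130847))
```

View pics/p_w3.png

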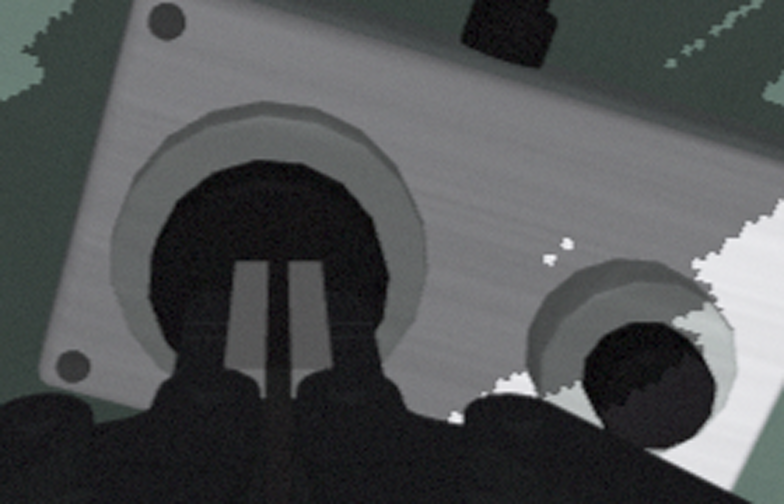

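View pics/p_s3.png

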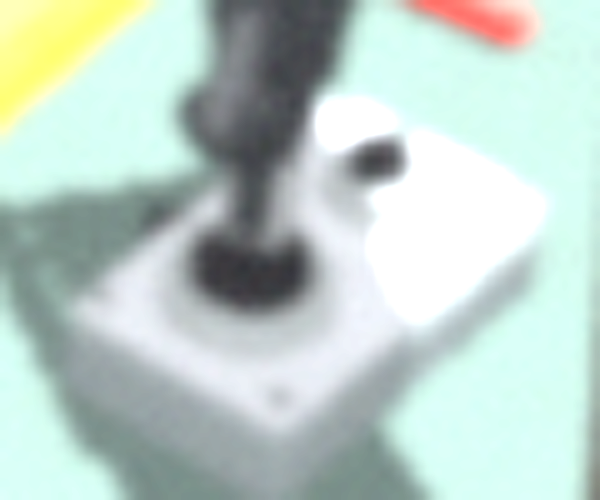

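Checking the pictures against the numbers shows a mismatch. At the dwell, the TCP should project to scene pixel (325,207), but the visible fingertips ended at about (325,199). Here they end at about (370.5,174.5) against an expected (369.6,180.6). In the wrist view too, the tips end behind where the TCP should be.

So the real fingertips sit about 25–30 mm short of the reported TCP, and my dwell may have been too high (tips about 55–60 mm over the ring). The button has not been pressed. I'll repeat the dwell at TCP z ≈ 0.030, which meets the window with or without that offset and stays clear of the ring (top at 0.021).

Run:
```python
from plant import *
from h import *
s=get_state()
print(shift(s,[.525,-.2,.13]),shift(s,[.535,.003,.13]))
```

```text
[-0.0004  0.0001 -0.0933] [ 0.0762 -0.1882 -0.0933]
```

Call:
arm_command(
  steps=[
    [[0,0,0],[0,0,-0.03],-1],
    [[0,0,0],[0,0,-0.07],-1],
    [[0,0,0],[0,0,-0.093],-1],
    [[0,0,0],[0.016,-0.04,-0.093],-1],
    [[0,0,0],[0.032,-0.08,-0.093],-1],
    [[0,0,0],[0.048,-0.12,-0.093],-1],
    [[0,0,0],[0.065,-0.16,-0.093],-1],
    [[0,0,0],[0.074,-0.183,-0.093],-1],
    [[0,0,0],[0.076,-0.188,-0.09],-1],
    [[0,0,0],[0.076,-0.188,-0.07],-1],
    [[0,0,0],[0.076,-0.188,-0.045],-1],
    [[0,0,0],[0.076,-0.188,-0.02],-1],
  ],
)

```text
time: 12.68
eef_pos: [0.5351, 0.0017, 0.056]
tcp_rot: [0.986, 0.167, 0.001, 0.0]
contact_force: [-0.6, -0.5, -1.1]
opening: 0.002
```

Run:
```python
from plant import *
from h import *
s=get_state()
print(s["time"],s["eef_pos"],shift(s,[.535,.003,.030]))
```

```text
12.675 [0.53506748 0.00169898 0.05596596] [ 0.0003 -0.0013  0.026 ]
```

Call:
arm_command(
  steps=[
    [[0,0,0],[0,-0.001,0.008],-1],
    [[0,0,0],[0,-0.001,0.016],-1],
    [[0,0,0],[0,-0.001,0.022],-1],
    [[0,0,0],[0,-0.001,0.025],-1],
    [[0,0,0],[0,-0.001,0.025],-1],
  ],
)

```text
time: 13.3
eef_pos: [0.535, 0.0026, 0.0312]
tcp_rot: [0.986, 0.167, 0.001, 0.0]
contact_force: [-0.3, 0.4, 0.7]
opening: 0.001
```

Run:
```python
from plant import *
from h import *
s=get_state();print(s["time"],s["eef_pos"],s["contact_force"])
c=read_camera("wrist");cv2.imwrite("pics/d2_w.png",cv2.resize(c["frame"][150:330,200:440,::-1],None,fx=3,fy=3,interpolation=cv2.INTER_CUBIC))
c=read_camera("scene");cv2.imwrite("pics/d2_s.png",cv2.convertScaleAbs(cv2.resize(c["frame"][170:250,280:380,::-1],None,fx=7,fy=7,interpolation=cv2.INTER_CUBIC),alpha=1.5))
print(proj(c,s["eef_pos"]),proj(c,[.535,.003,.021]),proj(c,[.535,.003,.057]))
```

```text
13.3 [0.53498185 0.00260536 0.03120202] [-0.30771069  0.4244098   0.70326085]
(np.float64(324.7934318190472), np.float64(211.73956755645114)) (np.float64(324.64371593277), np.float64(214.1038765241986)) (np.float64(324.84488733407824), np.float64(205.8695003789082))
```

View pics/d2_w.png

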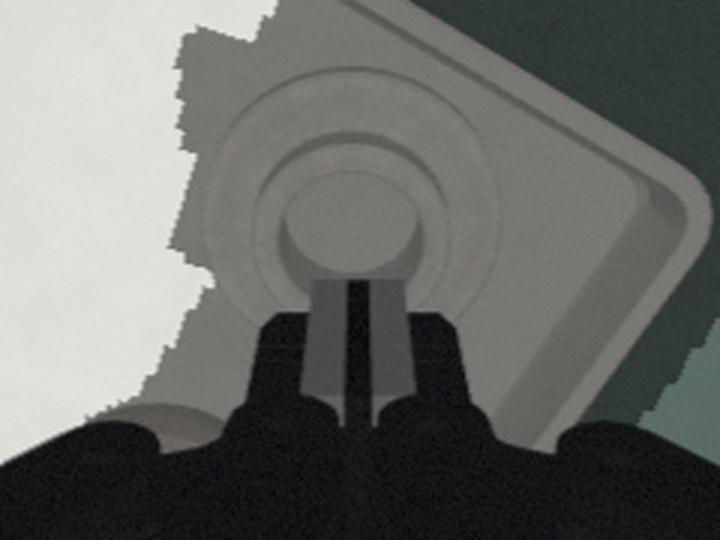

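View pics/d2_s.png

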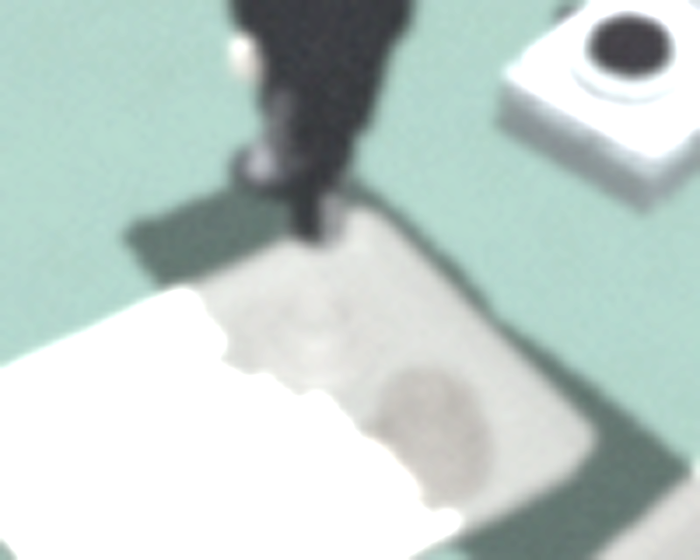

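The scene view now shows the tips at about (325.4,204.3) and the ring's top centre at (324.6,214), so the real gap is about 35–40 mm. I'll go 4 mm lower and hold.

Call:
arm_command(
  steps=[
    [[0,0,0],[0,0,0.002],-1],
    [[0,0,0],[0,0,0.004],-1],
    [[0,0,0],[0,0,0.004],-1],
    [[0,0,0],[0,0,0.004],-1],
    [[0,0,0],[0,0,0.004],-1],
    [[0,0,0],[0,0,0.004],-1],
    [[0,0,0],[0,0,0.004],-1],
    [[0,0,0],[0,0,0.004],-1],
    [[0,0,0],[0,0,0.004],-1],
    [[0,0,0],[0,0,0.004],-1],
    [[0,0,0],[0,0,0.004],-1],
    [[0,0,0],[0,0,0.004],-1],
  ],
)

```text
time: 14.9
eef_pos: [0.5351, 0.0026, 0.0274]
tcp_rot: [0.986, 0.167, 0.001, 0.001]
contact_force: [-0.3, -0.7, -0.3]
opening: -0.001
```

Call:
arm_command(
  steps=[
    [[0,0,0],[0,0,0],-1],
    [[0,0,0],[0,0,0],-1],
    [[0,0,0],[0,0,0],-1],
    [[0,0,0],[0,0,0],-1],
    [[0,0,0],[0,0,0],-1],
    [[0,0,0],[0,0,0],-1],
    [[0,0,0],[0,0,0],-1],
    [[0,0,0],[0,0,0],-1],
    [[0,0,0],[0,0,0],-1],
    [[0,0,0],[0,0,0],-1],
  ],
)

```text
time: 16.15
eef_pos: [0.5351, 0.0026, 0.0274]
tcp_rot: [0.986, 0.167, 0.001, 0.001]
contact_force: [0.2, 0.0, -0.6]
opening: 0.0
```

Run:
```python
from plant import *
from h import *
s=get_state()
print(s["time"],s["eef_pos"],s["contact_force"],shift(s,[.525,-.2,.12]),shift(s,[.525,-.2,.036]))
```

```text
16.15 [0.5351357  0.00262629 0.02739687] [ 0.24975275  0.01954709 -0.56916854] [-0.0763  0.1881 -0.0925] [-0.0765  0.1879 -0.0085]
```

The second dwell held for about 2.7 s with no contact. Back to the large button, safely raised.

Call:
arm_command(
  steps=[
    [[0,0,0],[0,0,-0.03],-1],
    [[0,0,0],[0,0,-0.07],-1],
    [[0,0,0],[0,0,-0.095],-1],
    [[0,0,0],[-0.016,0.04,-0.095],-1],
    [[0,0,0],[-0.032,0.08,-0.095],-1],
    [[0,0,0],[-0.048,0.12,-0.095],-1],
    [[0,0,0],[-0.065,0.16,-0.093],-1],
    [[0,0,0],[-0.074,0.183,-0.08],-1],
    [[0,0,0],[-0.0763,0.188,-0.05],-1],
    [[0,0,0],[-0.0765,0.188,-0.025],-1],
    [[0,0,0],[-0.0765,0.188,-0.01],-1],
    [[0,0,0],[-0.0765,0.188,-0.008],-1],
  ],
)

```text
time: 17.65
eef_pos: [0.5243, -0.1996, 0.0344]
tcp_rot: [0.986, 0.167, 0.0, -0.0]
contact_force: [0.1, 0.1, -0.5]
opening: -0.004
```

Call:
arm_command(
  steps=[
    [[0,0,0],[0,0,0.002],-1],
    [[0,0,0],[0,0,0.003],-1],
    [[0,0,0],[0,0,0.004],-1],
    [[0,0,0],[0,0,0.004],-1],
  ],
)

```text
time: 18.15
eef_pos: [0.5245, -0.1996, 0.0308]
tcp_rot: [0.986, 0.168, 0.001, 0.0]
contact_force: [-0.1, 0.2, 0.0]
opening: -0.0
```

Call:
arm_command(
  steps=[
    [[0,0,0],[0,0,0.002],-1],
    [[0,0,0],[0,0,0.003],-1],
    [[0,0,0],[0,0,0.003],-1],
  ],
)

```text
time: 18.52
eef_pos: [0.5247, -0.1998, 0.028]
tcp_rot: [0.986, 0.168, 0.001, 0.0]
contact_force: [0.7, -0.2, 2.1]
opening: 0.002
```

Contact at TCP z ≈ 0.028, force 2.1 N. That confirms the tips end roughly 20–25 mm short of the reported TCP. Pressing on.

Call:
arm_command(
  steps=[
    [[0,0,0],[0,0,0.001],-1],
    [[0,0,0],[0,0,0.002],-1],
    [[0,0,0],[0,0,0.003],-1],
    [[0,0,0],[0,0,0.004],-1],
    [[0,0,0],[0,0,0.004],-1],
  ],
)

```text
time: 19.15
eef_pos: [0.5247, -0.1998, 0.0242]
tcp_rot: [0.986, 0.168, 0.001, 0.0]
contact_force: [-1.8, -0.1, 3.4]
opening: 0.001
```

Call:
arm_command(
  steps=[
    [[0,0,0],[0,0,0.001],-1],
    [[0,0,0],[0,0,0.002],-1],
    [[0,0,0],[0,0,0.002],-1],
  ],
)

```text
time: 19.52
eef_pos: [0.5248, -0.1998, 0.0227]
tcp_rot: [0.986, 0.168, 0.0, 0.0]
contact_force: [-3.4, 1.5, 6.9]
opening: 0.0
```

Call:
arm_command(
  steps=[
    [[0,0,0],[0,0,0.001],-1],
    [[0,0,0],[0,0,0.0015],-1],
    [[0,0,0],[0,0,0.0015],-1],
  ],
)

```text
time: 19.9
eef_pos: [0.5248, -0.1998, 0.0227]
tcp_rot: [0.986, 0.168, 0.0, -0.0]
contact_force: [-5.0, 1.9, 11.6]
opening: 0.002
```

Run:
```python
from plant import *
from h import *
s=get_state();print(s["time"],s["eef_pos"],s["contact_force"])
c=read_camera("wrist");cv2.imwrite("pics/p_w4.png",cv2.resize(c["frame"][150:330,220:500,::-1],None,fx=2.8,fy=2.8,interpolation=cv2.INTER_CUBIC))
```

```text
19.9 [ 0.5247769  -0.19978951  0.02265361] [-4.96866432  1.90073384 11.62966082]
```

View pics/p_w4.png

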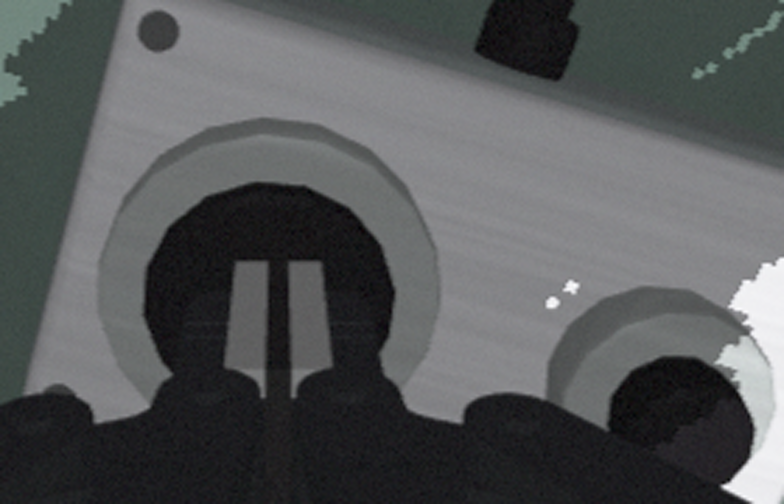

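The button is at its stop: force rose to 11.6 N while z stayed at 0.0227, about 6 mm below first contact. The small button is untouched. Retreating straight up.

Call:
arm_command(
  steps=[
    [[0,0,0],[0,0,-0.01],-1],
    [[0,0,0],[0,0,-0.03],-1],
    [[0,0,0],[0,0,-0.06],-1],
    [[0,0,0],[0,0,-0.1],-1],
    [[0,0,0],[0,0,-0.14],-1],
    [[0,0,0],[0,0,-0.16],-1],
    [[0,0,0],[0,0,-0.16],-1],
    [[0,0,0],[0,0,-0.16],-1],
  ],
)

```text
time: 20.95
eef_pos: [0.5238, -0.1993, 0.1806]
tcp_rot: [0.986, 0.168, -0.001, -0.001]
contact_force: [0.1, 0.5, 0.3]
opening: 0.0
```

Run:
```python
from plant import *
from h import *
s=get_state();print(s["time"],s["eef_pos"],s["contact_force"],s["dq"].__class__,np.abs(s["dq"]).max())
c=read_camera("wrist");cv2.imwrite("pics/e_w.png",c["frame"][:,:,::-1])
w=wcam(s,c);g=cv2.cvtColor(c["frame"],cv2.COLOR_RGB2GRAY)
c=read_camera("scene");cv2.imwrite("pics/e_s.png",c["frame"][:,:,::-1])
```

```text
20.95 [ 0.52375386 -0.19930666  0.18062413] [0.07554528 0.4955867  0.27289471] <class 'numpy.ndarray'> 0.013434155967555912
```

View pics/e_w.png

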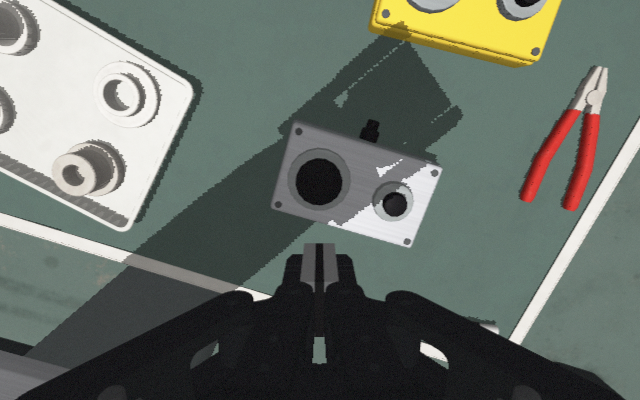

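View pics/e_s.png

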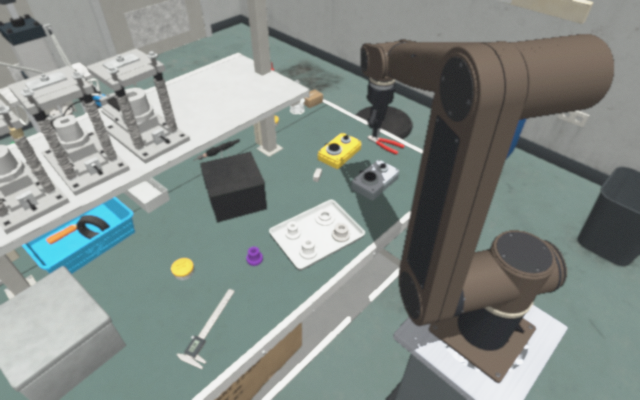

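The parts, bystanders and decoys are all where they started, both buttons look up again, and the arm is clear (TCP z = 0.18, no force). Handing in.

Run:
```python
from plant import *
print(sign_off()); print(get_state()["time"])
```

```text
the job is handed in; nothing more can be done
None
the job is handed in; nothing more can be done
```

I showed the flange ring to the camera, pressed the larger button on the grey box to its stop and let it come back up. I handed the job in at about 21 s, and sign-off gives no verdict.

- **Flange ring:** I found it at about (0.535, 0.003). The top and scene views agreed to a few millimetres, and the tray grid matched the sizes given.
- **First dwell, probably too high:** the real fingertips turned out to be 20–30 mm short of the reported TCP. They showed this in the pictures, and contact with the button came about 20 mm lower than I had measured its top.
- **Second dwell:** before any press I held again for about 2.7 s at a reported TCP height of 0.027 m. That puts the grasp point 44 mm above the ring's underside as reported, or 65–75 mm with the offset, both inside the 34–94 mm window. The force stayed at noise level.
- **Button press:** contact began at 2.1 N. The force then rose to 11.6 N with no further travel, about 6 mm below first contact.
- **Last checks:** the final wrist and scene pictures show both buttons up and the parts and bystanders in view where they lay. I judged that by eye rather than measuring it, and the plug gauge was mostly hidden. The arm was clear with no contact force.
- **Unresolved disagreement:** button heights from the wrist camera varied by about 6 mm between views. I relied on the contact force for the press instead.

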